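# Hang the anvil shelf on its keyholes and lock it

### The job

Hang the blue anvil shelf back on the upright board: pass its two round keyhole openings over the two screw heads until its back lies flat on the board, then slide it straight down until it rests fully home on the screws and the brass snap button springs out through its hole. The screws may be set up to 12 mm off to one side, so feel for them gently, never force the shelf against the board or screws (stay under about 40 N), let go of it, and leave the caliper, log book, anvils and bubble level where they are.

Things in the scene. Friction and masses are not known exactly. Their poses are not given: they have to be found in the camera images.
- holder: Blue steel anvil shelf to hang, loose, 0.3-0.5 kg, standing upright on the bench: back plate 130 wide (y), 110 high (z), 6 thick (x -6 to 0); a shelf along its foot reaches forward to x = -64 (6 thick, front lip 14 high). Origin: middle of the lower edge of the plate's back face; x points out of the back face (towards the board when hung), y along the plate, z up.
- holder_grip (a point): Middle of the shelf's black ribbed rubber grip, on top of the back plate: 10 thick (x), 50 wide (y), z 108 to 155 of holder; hold it across its thickness. This point is at x -5, y 0, z 132 of holder, axes as there.
- holder_keyholes (a point): Point on the back face midway between the two round keyhole openings (holder x 0, y 0, z 76; axes as there). The openings, 16 diameter, are centred 40 to either side along y; from each a slot 9 wide runs up and ends 18 above this point. A plain 12 mm hole for the snap button lies at y 0, 21 below this point.
- board: Fixed stand: grey painted board 200 wide (y), 8 thick (x 0 to 8), top edge 158 above the bench, on a dark foot 10 thick (x -35 to 100, y -105 to 105), webs behind. Origin: on the bench below the middle of its front face; x points into the board, away from the robot, z up. Shelf hung fully home: its origin at z 54, x about 0, y as the screws stand. Free space behind, above the top edge.
- board_screws (a point): Nominal midpoint of the screw pair, on the board's front face (board x 0, y 0, z 145; axes as there). Screws 80 apart along y: shank 6 diameter, domed head 12 diameter, underside 8 and front 13 ahead of the face. They are clamped as a pair in horizontal slots and may truly stand up to 12 mm to either side along y (height exact): this shift is not measured, find it by eye or feel.
- catch (a joint): Brass snap button, 8 mm diameter, on the board 36 below the screws, midway between them and shifted with them. 0 m = fully out (3.5 mm proud); pressed level with the board by the plate it reads about 0.0035 and pushes back about 2.5 N; springs out to 0 through the shelf's 12 mm hole when the shelf is within about 2 mm of home.
- caliper: Vernier caliper lying flat, 72x225x10; a bystander. Origin: centre of its underside.
- log_book: Dark blue hard-cover log book with a pen on it, 148x105x14; a bystander. Origin: centre of its underside.
- v_anvil: Steel V anvil standing on its stem, 40x42x42; a bystander. Origin: centre of its foot.
- flat_anvil: Flat round steel anvil, 38 diameter, 28 high; a bystander. Origin: centre of its foot.
- bubble_level: Round bubble level, 34 diameter, 14 high; a bystander. Origin: centre of its underside.
Things that resemble listed ones, but are neither listed nor needed, are in the scene too. Leave any orange look-alike of the holder alone.

How it is judged:
By the outcome, as a careful person would: the job done as asked, in the order asked, and still so for the second after the job is handed in, with the robot touching nothing.
It also fails if it takes over 64 s, if anything falls off the work surface, if the arm or the gripper's body presses on something with over 40 N, if the wrist force passes 120 N, or if a joint passes its speed limit or range.

### The arm

A 6-joint arm with a two-finger parallel gripper is mounted at the origin on a cart in front of the work surface, level with it; the furniture and walls round the work are solid. World frame = base frame: x ahead of the robot, y to its left, z up, the work surface at z = 0. Lengths are in m, angles in rad, forces in N, time in s.
With the tool pointing down it reaches from about 0.325 to 0.85 m from the base axis. Payload 15.5 kg.
Tool frame: the origin (TCP) lies midway between the tips of the shut fingers; the grasp point (between the pads) lies 19 mm behind it; z points along the fingers, y is the line along which they close (so a half turn about z gives the same grasp; the last joint's range is limited). The gripper opens to 91 mm and grips with 3 to 60 N. Pads are 32 mm wide; open, the fingers measure 118 mm over their backs; the gripper's body (76 mm by 178 mm) begins 60 mm behind the grasp point.
Start: joints at [-1.27, 0.494, 1.345, -0, 1.302, -0.096], TCP at [0.241, -0.577, 0.214] pointing down, gripper open.
Joint ranges: [-2.91, 2.91], [-0.82, 2.16], [0.22, 2.67], [-1.22, 4.37], [0.12, 2.79], [-3.08, 3.08]. Speed limits (rad/s): [1.89, 1.89, 2.57, 3.01, 3.01, 3.01].

### API

Orientations are given as a unit quaternion [w, x, y, z].
In Python, from station import bot, cams gives the robot as it stands.
- The arm moves only by the shell command python3 -m pendant 'ROWS' [FORCE]. ROWS is JSON, one flat list of numbers, 7 for each row, row after row: the shift along the tool's x, y, z in m, then the turn, a rotation vector about the tool's x, y, z in rad, then the finger opening in m, from 0 to 0.0912. A call has 1 to 20 rows; each row shifts and turns the commanded pose from where the row before left it, along the tool's axes as they then stand; what a row does not reach is not made up. A row lasts 1/8 s, in which the tool goes at most 62.5 mm and 10.7 degrees, less where a joint would pass 70% of its speed; a pose out of reach is approached as far as the arm can. A call is refused whole if a number of a shift passes 0.0625 or a number of a turn 0.188, either way. A call with a gripper value outside its range is refused whole. The fingers move at their own pace and stop on an object; FORCE is the grip in N (left out, the last holds). Time passes only in rows, so rows that do not move let the fingers close. It gives the time, the measured TCP pose, the force, the opening and the grip force at its end, in the units of the state.
- bot.read_state(): the state, without advancing time (a new reading comes with each control period).
- cams.get_image(name): name is "scene" or "side" or "wrist"; returns a dict with "pixels" (384x512x3 uint8, red, green, blue), "depth" (384x512 float32, m along the optical axis (not along the pixel's ray), 0 where there is no reading), "fx", "fy", "cx", "cy" (pixels), "position" and "rotation" of the camera in the world; the wrist camera has in their place "hand_eye" (4x4, takes a point from camera to tool coordinates, whose origin is the TCP and whose axes are the flange's). Camera axes: x right, y down, z forward; pixel columns grow to the right and rows downward; lengths in m; the calibration is good to about 2 mm. A picture is of the moment at which its call begins: read the wrist's pose just before it.
- bot.job_done(): hands the job in; it is judged then, once.
The state is a dict: "t": time; "qpos": joint angles; "dq": joint speeds; "effort": joint torques, N m; "position": TCP position; "orientation": TCP orientation; "contact_force": force on the tool from outside, world axes, zero at the start; "torque": the same for the moment, N m; "opening": finger opening in m; "grip_force": force on a finger pad.
Only numpy, scipy, OpenCV 4.12 (cv2) and the standard library are available. Lean on these libraries where they do the work, as an engineer would, in place of code of your own. Each camera call takes 0.05 s, during which the arm holds its last target. There are 200 camera calls.

## Working session

There is one attempt and no reset: what is moved stays moved. The work goes in short steps, Python scripts to look and compute and a shell command to move; the robot and the scene stay as the last step left them, time stands still between calls to the robot, and variables do not carry over. Pictures are saved under pics/ and viewed, at most 10 in all, crops included, and the job is handed in when it is done.

```bash
mkdir -p pics; ls; cat > h.py <<'E'
from station import bot, cams
import numpy as np, cv2
from scipy.spatial.transform import Rotation as R
def q2r(q): return R.from_quat([q[1],q[2],q[3],q[0]])
def grab(name,save=None):
    s=bot.read_state(); im=cams.get_image(name)
    if name=="wrist":
        T=np.eye(4);T[:3,:3]=q2r(s["orientation"]).as_matrix();T[:3,3]=s["position"]
        M=T@np.array(im["hand_eye"])
    else:
        M=np.eye(4);r=np.array(im["rotation"]);M[:3,:3]=r if r.shape==(3,3) else q2r(r).as_matrix();M[:3,3]=im["position"]
    im["M"]=M
    if save: cv2.imwrite("pics/"+save,cv2.cvtColor(im["pixels"],cv2.COLOR_RGB2BGR)); np.savez("pics/"+save+".npz",**{k:np.array(v) for k,v in im.items()})
    return im
def load(n): return dict(np.load("pics/"+n+".npz"))
def cloud(im):
    v,u=np.mgrid[0:384,0:512];d=im["depth"]
    P=np.stack([(u-im["cx"])/im["fx"]*d,(v-im["cy"])/im["fy"]*d,d],-1)
    return P@im["M"][:3,:3].T+im["M"][:3,3]
def proj(im,p):
    c=(np.asarray(p)-im["M"][:3,3])@im["M"][:3,:3]
    return np.array([im["fx"]*c[...,0]/c[...,2]+im["cx"],im["fy"]*c[...,1]/c[...,2]+im["cy"]]).T
def ray(im,u,v,axis,val):
    d=im["M"][:3,:3]@np.array([(u-im["cx"])/im["fx"],(v-im["cy"])/im["fy"],1]);o=im["M"][:3,3]
    return o+d*(val-o[axis])/d[axis]
E
python3 - <<'E'
from h import *
a=grab("scene","scene0.png");b=grab("side","side0.png")
for i in (a,b): print(i["M"].round(3).tolist(),i["fx"])
s=bot.read_state();print(s)
E
```

```text
pics
[[0.999, -0.01, 0.04, 0.478], [-0.039, -0.515, 0.856, -0.88], [0.012, -0.857, -0.515, 0.613], [0.0, 0.0, 0.0, 1.0]] 354.08889281805347
[[-0.196, -0.804, 0.561, -0.118], [-0.981, 0.158, -0.116, 0.104], [0.005, -0.573, -0.82, 1.017], [0.0, 0.0, 0.0, 1.0]] 414.98863006150157
{'t': 0.1, 'qpos': array([-1.27050326e+00,  4.94119501e-01,  1.34606454e+00, -6.40847198e-06,
        1.30248217e+00, -9.54944204e-02]), 'dq': array([ 1.24387733e-04, -1.23730572e-03, -7.10382449e-04,  1.99997032e-03,
       -8.51648540e-05,  6.17394458e-04]), 'effort': array([ 1.43918620e-03, -8.80243063e+01, -3.82546270e+01,  7.07417680e-02,
        4.82069585e-02,  4.42636562e-06]), 'position': array([ 0.24086408, -0.57636055,  0.21340042]), 'orientation': array([-5.33647838e-04,  9.80482543e-01,  1.96605428e-01, -5.79423752e-05]), 'contact_force': array([ 0.2778331 , -0.10133397,  0.17532042]), 'torque': array([-0.01828287,  0.02331112,  0.01731518]), 'grip_force': 0.0, 'opening': 0.09110270114276316}
```

View pics/scene0.png

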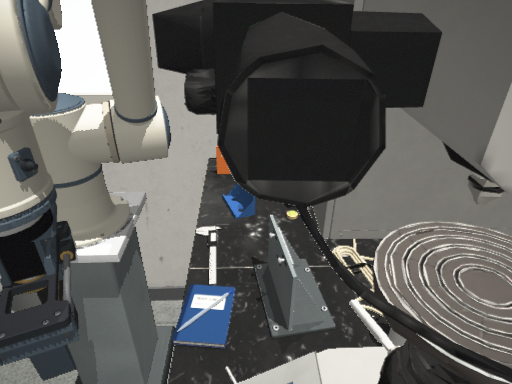

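View pics/side0.png

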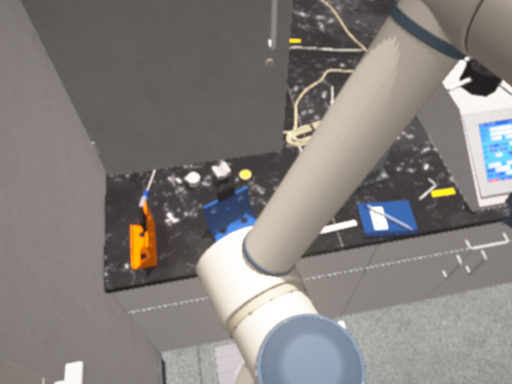

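The scene view shows the blue shelf at (238,203), mostly hidden by a lamp, with the board seen edge-on at (280,250), the log book at (207,315), and the orange decoy at (222,160). In the side view the blue shelf is at (230,208) with its black grip at about (232,190), the orange decoy at (143,240), the log book at (388,218), and the board is hidden behind the arm.

Candidates in the side view are the blue shelf (230,208), the orange look-alike (143,240) and the flat blue log book (388,218). I choose the upright blue one with the black grip.

```bash
python3 - <<'E'
from h import *
b=load("side0.png");a=load("scene0.png")
for n,im,box in (("side",b,(170,185,250,275)),("scene",a,(165,215,205,265))):
    C=cloud(im);p=im["pixels"].astype(int)
    m=(p[...,2]>p[...,0]+40)&(p[...,2]>p[...,1]+25)
    k=np.zeros_like(m);k[box[0]:box[2],box[1]:box[3]]=1;m&=k
    P=C[m];P=P[np.isfinite(P).all(1)];print(n,m.sum(),np.percentile(P,[1,10,50,90,99],axis=0).round(3).tolist())
    # plate high
    H=P[(P[:,2]>0.03)];
    if len(H)>20:
        c=np.mean(H,0);u,s,vt=np.linalg.svd(H-c,full_matrices=False);print(c.round(3),vt.round(3).tolist(),s.round(3))
    for z in (0.02,0.05,0.08,0.1):
        S=P[abs(P[:,2]-z)<.006]; 
        if len(S): print(z,len(S),S.min(0).round(3),S.max(0).round(3))
p=b["pixels"].astype(int);C=cloud(b);m=(p.max(-1)<50);k=np.zeros_like(m);k[178:205,212:255]=1;m&=k;Q=C[m];Q=Q[Q[:,2]>.1];print("grip",len(Q),Q.mean(0).round(3) if len(Q) else 0,Q.min(0).round(3),Q.max(0).round(3))
# board in scene
p=a["pixels"].astype(int);C=cloud(a)
for (u,v) in [(272,220),(275,235),(280,250),(290,262),(300,282),(268,235),(266,225),(330,325),(275,333),(258,262),(300,290)]: print(u,v,C[v,u].round(3),p[v,u])
im=cv2.resize(cv2.cvtColor(b["pixels"][160:260,180:300],cv2.COLOR_RGB2BGR),None,fx=4,fy=4,interpolation=cv2.INTER_CUBIC)
i2=cv2.resize(cv2.cvtColor(a["pixels"][150:350,190:350],cv2.COLOR_RGB2BGR),None,fx=2,fy=2,interpolation=cv2.INTER_CUBIC)
o=np.zeros((400,800,3),np.uint8);o[:,:480]=im;o[:,480:]=i2;cv2.imwrite("pics/c1.png",o)
E
```

```text
side 1553 [[0.426, 0.004, 0.001], [0.449, 0.02, 0.006], [0.478, 0.069, 0.022], [0.502, 0.119, 0.098], [0.549, 0.131, 0.115]]
[0.48  0.076 0.081] [[-0.525, 0.049, 0.85], [0.268, -0.938, 0.22], [-0.808, -0.343, -0.479]] [2.827 1.015 0.353]
0.02 104 [0.433 0.006 0.014] [0.509 0.13  0.026]
0.05 109 [0.455 0.015 0.044] [0.508 0.132 0.056]
0.08 81 [0.466 0.014 0.074] [0.507 0.131 0.086]
0.1 77 [0.466 0.013 0.094] [0.508 0.134 0.106]
scene 431 [[0.416, 0.007, -0.002], [0.432, 0.028, 0.003], [0.463, 0.088, 0.011], [0.5, 0.124, 0.044], [0.512, 0.128, 0.062]]
[0.492 0.042 0.048] [[0.038, -0.876, 0.48], [0.688, -0.326, -0.649], [0.725, 0.355, 0.59]] [1.155 0.232 0.056]
0.02 58 [0.437 0.034 0.014] [0.497 0.129 0.026]
0.05 30 [0.482 0.008 0.044] [0.512 0.078 0.056]
grip 128 [0.477 0.073 0.143] [-0.118  0.052  0.115] [0.49  0.104 1.017]
272 220 [ 0.542 -0.241  0.156] [176 186 184]
275 235 [ 0.546 -0.284  0.148] [81 81 82]
280 250 [ 0.553 -0.327  0.143] [66 71 70]
290 262 [ 0.566 -0.379  0.157] [190 200 197]
300 282 [ 0.584 -0.399  0.125] [115 119 119]
268 235 [ 0.548 -0.092 -0.002] [46 47 46]
266 225 [ 0.545 -0.043 -0.003] [56 54 53]
330 325 [ 0.654 -0.404  0.007] [107 112 110]
275 333 [ 0.54  -0.42   0.007] [111 117 115]
258 262 [ 0.515 -0.202 -0.002] [34 33 32]
300 290 [ 0.585 -0.401  0.106] [102 109 107]
```

View pics/c1.png

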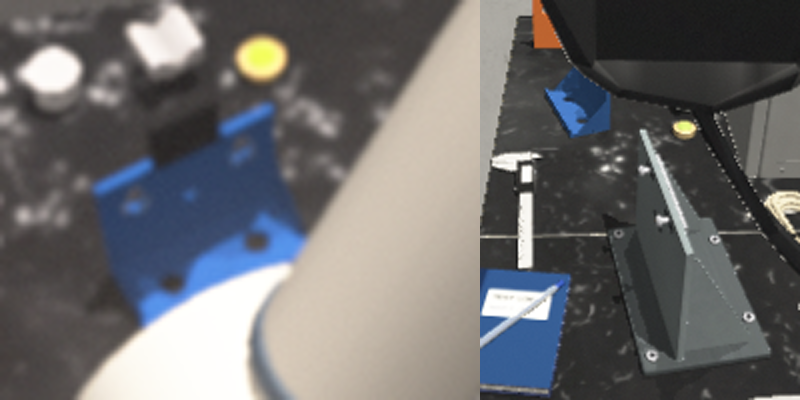

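The crop confirms the choice: a blue shelf with a black grip, keyholes at (135,200) and (240,150), and its tray towards the robot. On the right, the board shows its two screws at scene pixels of about (272,235) and (281,259).

```bash
python3 - <<'E'
from h import *
b=load("side0.png");a=load("scene0.png")
C=cloud(b);p=b["pixels"].astype(int)
m=(p[...,2]>p[...,0]+40)&(p[...,2]>p[...,1]+25);k=np.zeros_like(m);k[170:250,185:275]=1;P=C[m&k]
F=P[(P[:,2]>.035)&(P[:,2]<.1)]
def fit(F,it=6,t=.004):
    for _ in range(it):
        A=np.c_[F[:,1],F[:,2],np.ones(len(F))];c=np.linalg.lstsq(A,F[:,0],rcond=None)[0];r=F[:,0]-A@c
        F=F[abs(r)<max(t,1.5*r.std()) if _<3 else abs(r)<t]
    return c,r.std(),len(F)
print("plate x=a y+b z+c",fit(F))
T=P[P[:,2]>.104];print("top",len(T),T.mean(0),np.polyfit(T[:,1],T[:,0],1),T.min(0),T.max(0))
v,u=np.nonzero((p.max(-1)<50));Q=C[v,u];w=(u>210)&(u<260)&(v>175)&(v<205)&(Q[:,2]>.12)&(Q[:,2]<.17);Q=Q[w];print("grip",len(Q),Q.mean(0),Q.min(0),Q.max(0),np.polyfit(Q[:,1],Q[:,0],1))
# board
C=cloud(a);B=C.reshape(-1,3);w=(abs(B[:,2]-.157)<.005)&(B[:,0]>.5)&(B[:,0]<.62)&(B[:,1]<-.18)&(B[:,1]>-.45)
E=B[w];print("edge",len(E),np.polyfit(E[:,1],E[:,0],1),E.min(0),E.max(0))
w=(B[:,2]>.03)&(B[:,2]<.14)&(B[:,0]>.5)&(B[:,0]<.65)&(B[:,1]<-.18)&(B[:,1]>-.45);print(fit(B[w]))
# foot corners
w=(abs(B[:,2]-.010)<.004)&(B[:,0]>.45)&(B[:,0]<.75)&(B[:,1]<-.15)&(B[:,1]>-.5);G=B[w];
r=cv2.minAreaRect(G[:,:2].astype(np.float32)*1000);print("foot",len(G),r)
for (uu,vv) in [(272,235),(281,259)]:
    for x in (.53,.55): print(ray(a,uu,vv,2,.145).round(3))
E
```

```text
plate x=a y+b z+c (array([-0.349612  ,  0.00080561,  0.5119822 ]), np.float64(0.0011929134492233056), 496)
top 119 [0.45491795 0.07501529 0.15853091] [-0.7861266   0.51388946] [-0.1183439   0.01045132  0.10402032] [0.51227404 0.13311911 1.01653866]
grip 119 [0.48204338 0.0729667  0.13708491] [0.47420915 0.05187885 0.12014921] [0.49016109 0.09378711 0.15485   ] [-0.34000615  0.50685251]
edge 283 [-0.14555399  0.50812864] [ 0.53731793 -0.4173811   0.15200583] [ 0.57246149 -0.21944147  0.15781324]
(array([-0.15876921, -0.00452188,  0.50151248]), np.float64(0.0011063260369934484), 828)
foot 2389 ((609.510498046875, -307.5281982421875), (333.1416015625, 218.9220428466797), 13.373558044433594)
[ 0.54  -0.28   0.145]
[ 0.54  -0.28   0.145]
[ 0.552 -0.357  0.145]
[ 0.552 -0.357  0.145]
```

```bash
python3 - <<'E'
from h import *
a=load("scene0.png");b=load("side0.png")
C=cloud(a)
for (u,v) in [(300,120),(260,60),(400,60),(300,190),(180,40),(330,230),(400,330),(470,270),(440,150),(235,300)]: print("scene",u,v,C[v,u].round(3),a["depth"][v,u])
C=cloud(b)
for (u,v) in [(120,80),(200,100),(250,80),(270,140),(120,165),(280,120),(350,150),(60,150)]: print("side",u,v,C[v,u].round(3))
w=grab("wrist","w0.png");print(w["hand_eye"],w["fx"])
E
```

```text
scene 300 120 [ 0.491 -0.804  0.586] 0.07955611
scene 260 60 [ 0.482 -0.805  0.599] 0.07198366
scene 400 60 [ 0.547 -0.72   0.583] 0.15535486
scene 300 190 [ 0.492 -0.804  0.567] 0.08905959
scene 180 40 [ 0.45  -0.703  0.588] 0.1628075
scene 330 230 [ 0.711 -0.128  0.04 ] 0.948038
scene 400 330 [ 0.588 -0.719  0.401] 0.25104347
scene 470 270 [ 0.664 -0.671  0.41 ] 0.29113182
scene 440 150 [ 0.944 -0.131  0.274] 0.8346444
scene 235 300 [ 0.459 -0.327  0.   ] 0.7886428
side 120 80 [0.691 0.276 0.363]
side 200 100 [0.695 0.099 0.265]
side 250 80 [ 0.689 -0.032  0.314]
side 270 140 [ 0.69  -0.089  0.075]
side 120 165 [0.692 0.357 0.06 ]
side 280 120 [ 0.69  -0.116  0.154]
side 350 150 [ 0.204 -0.082  0.597]
side 60 150 [0.545 0.419 0.313]
[[ 2.03567927e-03 -9.54813260e-01 -2.97199418e-01  8.35725442e-02]
 [ 9.99997636e-01  1.71662039e-03  1.33453338e-03 -9.01354662e-04]
 [-7.64051586e-04 -2.97201432e-01  9.54814498e-01 -1.71428603e-01]
 [ 0.00000000e+00  0.00000000e+00  0.00000000e+00  1.00000000e+00]] 336.6833322747501
```

```bash
python3 -m pendant '[0.05,-0.0157,-0.0067,0,0,0,0.09, 0.05,-0.0157,-0.0067,0,0,0,0.09, 0.05,-0.0157,-0.0067,0,0,0,0.09, 0.05,-0.0157,-0.0067,0,0,0,0.09, 0.05,-0.0157,-0.0067,0,0,0,0.09, 0.05,-0.0157,-0.0067,0,0,0,0.09, 0.05,-0.0157,-0.0067,0,0,0,0.09, 0,0,0,0,0,-0.1665,0.09, 0,0,0,0,0,-0.1665,0.09, 0,0,0,0,0,-0.1665,0.09, 0,0,0,0,0,-0.1665,0.09, 0,0,0,0,0,-0.1665,0.09, 0,0,0,0,0,-0.1665,0.09, 0,0,0,0,0,-0.1665,0.09, 0,0,0,0,0,-0.1665,0.09, 0,0,0,0,0,0,0.09, 0,0,0,0,0,0,0.09]'
python3 - <<'E'
from h import *
w=grab("wrist","w1.png");s=bot.read_state();print(s["t"],s["position"],s["qpos"].round(2),w["M"].round(3).tolist())
cv2.imwrite("pics/w1b.png",cv2.resize(cv2.cvtColor(w["pixels"],cv2.COLOR_RGB2BGR),(800,600)))
E
```

```text
t: 2.28
position: [0.5215, -0.3403, 0.2607]
orientation: [-0.0, 0.651, 0.759, -0.0]
contact_force: [-0.1, 0.6, -0.5]
opening: 0.09
grip_force: 0.0
2.325 [ 0.52150127 -0.34030055  0.2607167 ] [-0.67  0.45  1.29  0.    1.4  -0.83] [[0.988, 0.148, 0.045, 0.507], [0.154, -0.943, -0.294, -0.256], [-0.001, 0.297, -0.955, 0.432], [0.0, 0.0, 0.0, 1.0]]
```

View pics/w1b.png

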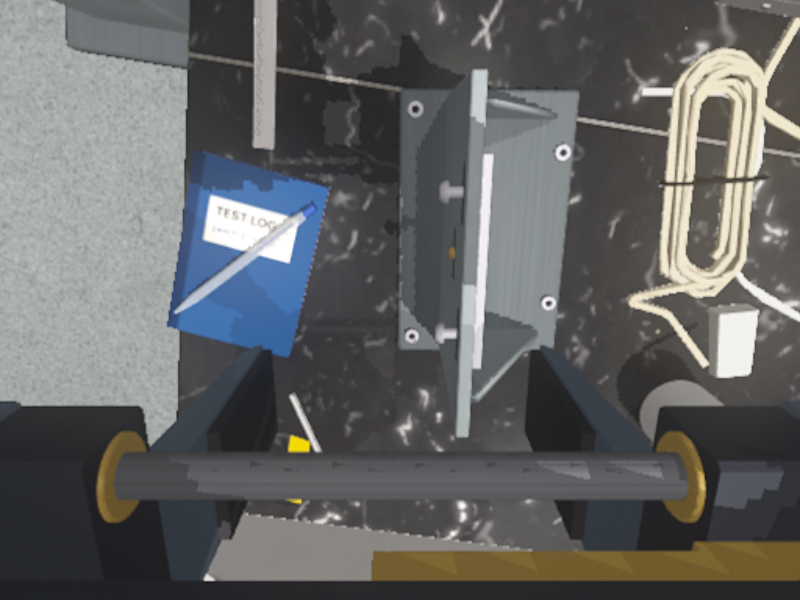

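The wrist view (800x600) shows the screw heads at (445,191) and (440,333), the brass button at (453,253), and the board's top edge from (479,69) to (462,436). The midpoint of the screws looks shifted towards +y.

```bash
python3 - <<'E'
from h import *
w=load("w1.png");p=w["pixels"].astype(int);k=.64;C=cloud(w)
g=p.mean(-1)
for v0,v1 in ((112,132),(203,224)):
    print(v0);print(g[v0:v1:1,276:302].astype(int))
B=C.reshape(-1,3);m=(abs(B[:,2]-.158)<.004)&(B[:,0]>.5)&(B[:,0]<.6)&(B[:,1]<-.19)&(B[:,1]>-.45)
r=cv2.minAreaRect((B[m][:,:2]*1000).astype(np.float32));print(m.sum(),r,B[m].min(0),B[m].max(0),cv2.boxPoints(r))
for u,v in ((445,191),(439.5,333)): print(ray(w,u*k,v*k,2,.147))
for u,v in ((472,70),(487,70),(456,436),(469,436)): print(ray(w,u*k,v*k,2,.158))
E
```

```text
112
[[ 71  73  73  72  73  74  74  73  75  79  78  80  79  81  81  82  82  83
   83  80  63  54  92 115 134 143]
 [ 72  73  73  71  73  74  74  73  75  78  77  80  80  81  82  82  82  83
   83  81  65  56  91 117 135 143]
 [ 72  73  73  73  73  73  72  72  74  76  76  79  79  81  80  82  83  83
   83  80  62  61  92 118 135 143]
 [ 72  73  73  73  73  72  71  74  89 104  98  86  79  80  81  82  82  83
   82  78  56  60  93 119 135 142]
 [ 72  73  73  73  73  73  79  98 123 137 129  99  78  80  81  81  82  83
   83  78  57  61  94 122 136 142]
 [ 72  74  73  72  72  79 102 127 141 146 141 113  75  79  81  81  82  82
   82  78  55  60  95 123 137 142]
 [ 73  73  73  71  71  90 124 137 142 148 146 122  74  78  78  79  79  80
   80  76  54  58  94 125 137 142]
 [ 72  73  73  72  77 103 133 140 148 153 152 139 120 121 122 122 121 121
  123 118  93  60  94 127 139 142]
 [ 71  73  74  70  77 109 135 144 151 157 157 157 154 155 155 156 155 156
  156 152 123  61  94 128 139 142]
 [ 72  73  73  68  69 108 138 145 151 158 162 164 165 164 165 164 164 164
  165 161 125  70  94 128 140 142]
 [ 70 
[... 3190 characters left out ...]
 81  83  81  82  82  82  82  82  74  48  86
  129 172 184 182 183 183 184 181]
 [108 107 107 108 104  91  82  81  82  81  82  82  82  82  82  73  51  91
  130 172 183 182 183 183 184 181]]
2368 ((554.3006591796875, -316.1518859863281), (8.430591583251953, 198.88507080078125), 8.411012649536133) [ 0.53607129 -0.41501064  0.15406539] [ 0.57215315 -0.21737838  0.16166675] [[ 535.5849  -218.39551]
 [ 564.67645 -415.14142]
 [ 573.0164  -413.90826]
 [ 543.92487 -217.16235]]
[ 0.5345254  -0.27700247  0.147     ]
[ 0.54579416 -0.35651527  0.147     ]
[ 0.53606346 -0.21831285  0.158     ]
[ 0.54315842 -0.21720432  0.158     ]
[ 0.56537243 -0.41493682  0.158     ]
[ 0.57296396 -0.41374784  0.158     ]
```

```bash
python3 -m pendant '[0.0487,0.0043,0.0013,0,0,0,0.09, 0.0487,0.0043,0.0013,0,0,0,0.09, 0.0487,0.0043,0.0013,0,0,0,0.09, 0.0487,0.0043,0.0013,0,0,0,0.09, 0.0487,0.0043,0.0013,0,0,0,0.09, 0.0487,0.0043,0.0013,0,0,0,0.09, 0.0487,0.0043,0.0013,0,0,0,0.09, 0.0487,0.0043,0.0013,0,0,0,0.09, 0,0,0,0,0,-0.092,0.09, 0,0,0,0,0,-0.092,0.09, 0,0,0,0,0,0,0.09, 0,0,0,0,0,0,0.09]'
python3 - <<'E'
from h import *
w=grab("wrist","w2.png");s=bot.read_state();print(s["t"],s["position"],s["qpos"].round(2))
cv2.imwrite("pics/w2b.png",cv2.resize(cv2.cvtColor(w["pixels"],cv2.COLOR_RGB2BGR),(800,600)))
E
```

```text
t: 3.82
position: [0.4946, 0.0497, 0.2504]
orientation: [0.0, 0.578, 0.816, 0.0]
contact_force: [-0.3, 0.0, 0.9]
opening: 0.0898
grip_force: 0.0
3.875 [0.49462365 0.04970087 0.25042737] [-0.02  0.28  1.6   0.    1.27 -0.36]
```

View pics/w2b.png

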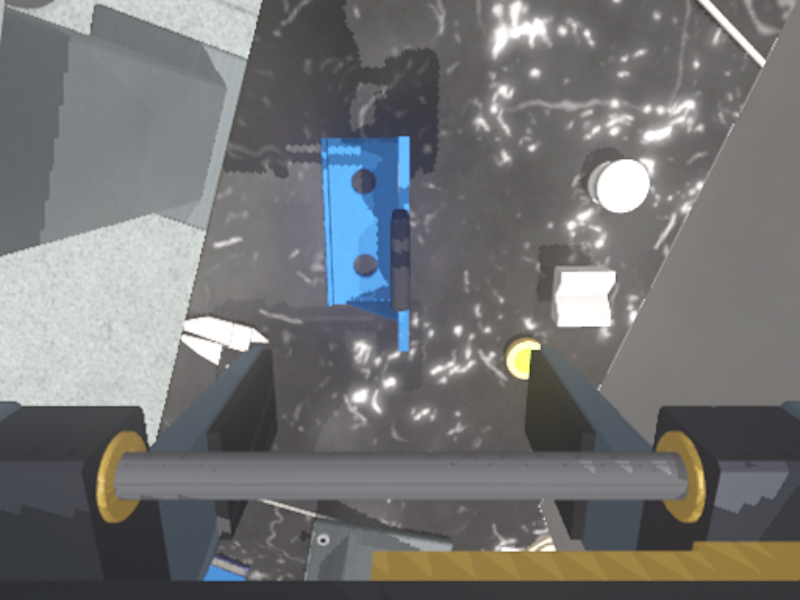

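The view is straight down on the blue shelf. Its plate top edge runs along x≈399–410 from y=137 to 350, the grip covers (392–409, 210–310), and the image is nearly aligned with the plate. The caliper, level and anvils are clear of it.

```bash
python3 - <<'E'
from h import *
w=load("w2.png");p=w["pixels"].astype(int);C=cloud(w);k=.64
blue=(p[...,2]>p[...,0]+40)&(p[...,2]>p[...,1]+25)
m=blue&(abs(C[...,2]-.110)<.005);B=C[m]
r=cv2.minAreaRect((B[:,:2]*1000).astype(np.float32));print(len(B),r,cv2.boxPoints(r).round(1).tolist(),B[:,2].mean())
g=(p.max(-1)<70)&(abs(C[...,2]-.155)<.005);G=C[g&(C[...,0]>.44)&(C[...,0]<.54)];
if len(G): r=cv2.minAreaRect((G[:,:2]*1000).astype(np.float32));print("grip",len(G),r,G[:,2].mean())
v,u=np.nonzero(m);print(u.min(),u.max(),v.min(),v.max())
for row in range(90,224,13):
    uu=u[v==row]
    if len(uu): print(row,uu.min(),uu.max())
for uv in ((398.5,137),(410,137),(399,350),(410,350)): print(ray(w,uv[0]*k,uv[1]*k,2,.110).round(4))
for uv in ((392,210),(409,210),(392,310),(409,310)): print("g",ray(w,uv[0]*k,uv[1]*k,2,.155).round(4))
E
```

```text
469 ((486.7171630859375, 71.75350952148438), (7.3225998878479, 129.2266845703125), 19.705228805541992) [[461.5, 131.3000030517578], [505.1000061035156, 9.699999809265137], [512.0, 12.199999809265137], [468.3999938964844, 133.8000030517578]] 0.11083943868567436
253 261 88 224
90 255 261
103 255 261
116 255 261
129 256 261
207 256 261
220 256 261
[0.4633 0.1323 0.11  ]
[0.4694 0.1345 0.11  ]
[0.5066 0.0105 0.11  ]
[0.5132 0.0128 0.11  ]
g [0.4722 0.0979 0.155 ]
g [0.4802 0.1008 0.155 ]
g [0.4895 0.0481 0.155 ]
g [0.498  0.0511 0.155 ]
```

```bash
python3 -m pendant '[0.0238,-0.0012,0,0,0,0,0.09, 0,0,0.0341,0,0,0,0.09, 0,0,0.0341,0,0,0,0.09, 0,0,0.0341,0,0,0,0.09, 0,0,0.0341,0,0,0,0.09, 0,0,0,0,0,0,0.03, 0,0,0,0,0,0,0.005, 0,0,0,0,0,0,0.005, 0,0,0,0,0,0,0.005, 0,0,0,0,0,0,0.005, 0,0,0,0,0,0,0.005, 0,0,0,0,0,0,0.005, 0,0,0,0,0,0,0.005]' 35
```

```text
t: 5.5
position: [0.4855, 0.0719, 0.114]
orientation: [-0.0, 0.577, 0.817, -0.0]
contact_force: [0.9, 0.7, -0.3]
opening: 0.0125
grip_force: 0.0
```

```bash
python3 -m pendant '[0,0,0,0,0,0,0.003, 0,0,0,0,0,0,0.003, 0,0,0,0,0,0,0.003, 0,0,0,0,0,0,0.003, 0,0,0,0,0,0,0.003, 0,0,0,0,0,0,0.003]' 35
```

```text
t: 6.25
position: [0.4855, 0.0719, 0.114]
orientation: [-0.0, 0.577, 0.817, -0.0]
contact_force: [-0.5, -0.4, -3.2]
opening: 0.0098
grip_force: 35.0
```

```bash
python3 -m pendant '[0,0,-0.01,0,0,0,0.003, 0,0,-0.03,0,0,0,0.003, 0,0,-0.032,0,0,0,0.003, 0,0,-0.03,0,0,0.097,0.003, 0,0,0,0,0,0.097,0.003, -0.03,-0.0033,0,0,0,0,0.003, -0.0393,-0.0043,0,0,0,0,0.003, -0.0393,-0.0043,0,0,0,0,0.003, -0.0393,-0.0043,0,0,0,0,0.003, -0.0393,-0.0043,0,0,0,0,0.003, -0.0393,-0.0043,0,0,0,0,0.003, -0.0393,-0.0043,0,0,0,0,0.003, -0.0393,-0.0043,0,0,0,0,0.003, -0.0393,-0.0043,0,0,0,0,0.003, -0.0393,-0.0043,0,0,0,0,0.003, -0.0090,-0.001,0,0,0,0,0.003, 0,0,0,0,0,0,0.003, 0,0,0,0,0,0,0.003]' 35
python3 - <<'E'
from h import *
w=grab("wrist","w3.png");grab("scene","scene3.png");s=bot.read_state();print(s["t"],s["position"],s["orientation"],s["contact_force"],s["torque"])
cv2.imwrite("pics/w3b.png",cv2.resize(cv2.cvtColor(w["pixels"],cv2.COLOR_RGB2BGR),(800,600)))
E
```

```text
t: 8.5
position: [0.5004, -0.3217, 0.2162]
orientation: [-0.0, 0.653, 0.757, 0.0]
contact_force: [-0.6, -0.9, -4.1]
opening: 0.0097
grip_force: 35.0
8.6 [ 0.50054403 -0.32183752  0.21623427] [-8.22677864e-05  6.52882507e-01  7.57459188e-01  6.00680119e-05] [-0.80478483  0.15721208 -3.04527227] [-0.01726887 -0.16918729  0.02991805]
```

View pics/w3b.png

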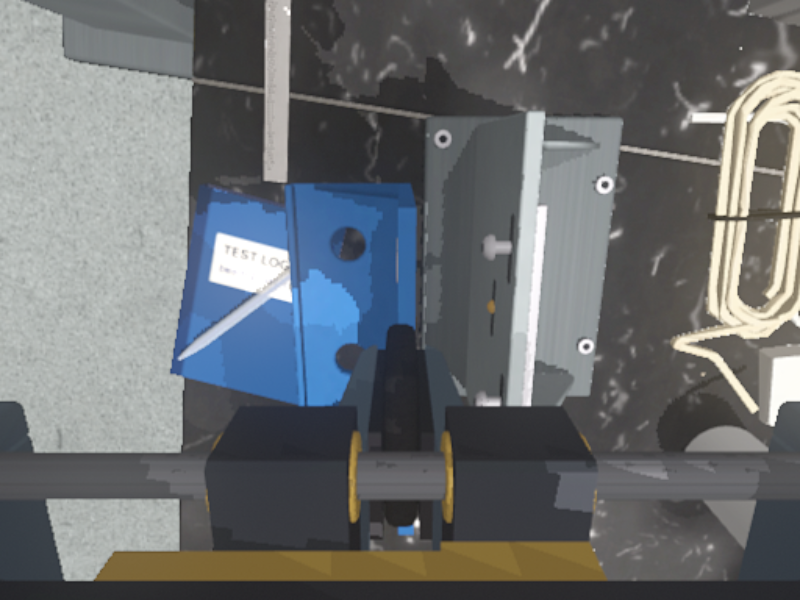

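The shelf hangs in the grip in front of the board. The +y end of its plate top is at (412,183), screw 1 is at (495,247), the button at (491,307), and the board end at (535,112).

```bash
python3 - <<'E'
from h import *
w=load("w3.png");p=w["pixels"].astype(int);C=cloud(w);k=.64
s=bot.read_state();t=s["position"];Rm=q2r(s["orientation"]).as_matrix();print("tool yaw",np.degrees(np.arctan2(Rm[1,1],Rm[0,1])))
B=C.reshape(-1,3);m=(abs(B[:,2]-.158)<.005)&(B[:,0]>.5)&(B[:,0]<.6)&(B[:,1]<-.19)&(B[:,1]>-.45)
r=cv2.minAreaRect((B[m][:,:2]*1000).astype(np.float32));print("board edge",r)
g=p.mean(-1)
print(g[148:170,308:328].astype(int))
blue=(p[...,2]>p[...,0]+40)&(p[...,2]>p[...,1]+25)
mm=blue&(abs(C[...,2]-.212)<.006);P=C[mm];print("plate top",len(P),P.min(0),P.max(0),P.mean(0),np.degrees(np.arctan(np.polyfit(P[:,1],P[:,0],1)[0])));v,u=np.nonzero(mm);print(u.min(),u.max(),v.min(),v.max())
yb=np.array([-.147,.989,0])
a=ray(w,406*k,183*k,2,.212);print("plate end",a,"rel TCP along y",(a-t)@yb)
for v_ in (245.5,247): 
    a=ray(w,505*k,v_*k,2,.147);print("screw",a,"rel TCP",(a-t)@yb)
E
```

```text
tool yaw 8.481430077004852
board edge ((552.035400390625, -284.22943115234375), (13.523605346679688, 136.47354125976562), 8.551909446716309)
[[ 86  87  88  88  88  88  88  89  90  91  90  93  93  93  92  93  94  93
   76  52]
 [ 86  88  87  87  90  96  96  95  92  91  91  92  93  92  92  92  94  92
   71  52]
 [ 87  86  85  88 104 124 126 121 107  89  91  92  93  93  92  92  95  91
   66  54]
 [ 86  86  98 118 127 144 148 148 135  94  91  92  92  93  92  93  94  90
   67  54]
 [ 86  92 118 140 142 150 155 157 149 102  90  91  91  91  91  92  93  89
   61  55]
 [ 86 102 129 140 146 153 157 160 151 108  89  91  92  91  91  92  93  88
   61  57]
 [ 92 114 133 143 149 156 161 162 159 142 131 131 131 132 132 132 132 132
  117  71]
 [ 87 111 136 147 153 159 165 165 166 165 163 164 164 164 164 164 164 166
  156  93]
 [ 69  96 138 151 156 162 166 168 169 172 172 172 172 172 172 172 172 173
  167 118]
 [ 63  96 140 151 156 162 168 170 172 180 184 184 184 185 185 184 184 186
  180 136]
 [ 63  95 139 152 157 162 168 171 174 181 186 187 186 186 187 186 186 188
  180 127]
 [ 65  97 137 151 156 16
[... 598 characters left out ...]
14 113  93  91  92  93  92  92  93  94  90  66
   54  74]
 [ 87  88  87  88  88  88  88  89  90  91  91  91  93  93  92  94  90  67
   55  73]
 [ 87  87  88  89  88  90  91  90  91  92  92  92  93  92  92  95  89  63
   56  74]
 [ 87  88  88  89  89  90  90  91  90  91  91  92  92  92  92  94  87  58
   57  77]]
plate top 919 [ 0.48859217 -0.38663941  0.20838869] [ 0.51395421 -0.25706625  0.21719908] [ 0.49566301 -0.282818    0.21331991] -8.536758713467021
241 266 132 342
plate end [ 0.49042898 -0.24991187  0.212     ] rel TCP along y 0.0726213733098655
screw [ 0.5413416  -0.27546362  0.147     ] rel TCP 0.03986654134428564
screw [ 0.5414873 -0.2761515  0.147    ] rel TCP 0.03916481264253204
```

```bash
python3 -m pendant '[-0.0007,0,0.0166,0,0,0,0.003, 0,0,0.0166,0,0,0,0.003, 0,0.014,0,0,0,0,0.003, 0,0.013,0,0,0,0,0.003, 0,0,0,0,0,0,0.003, 0,0,0,0,0,0,0.003]' 35
python3 -m pendant '[0,0.002,0,0,0,0,0.003, 0,0.002,0,0,0,0,0.003, 0,0.002,0,0,0,0,0.003, 0,0,0,0,0,0,0.003]'
```

```text
t: 9.35
position: [0.5275, -0.3196, 0.183]
orientation: [0.0, 0.653, 0.757, -0.0]
contact_force: [-0.0, -0.2, -3.3]
opening: 0.0098
grip_force: 35.0
t: 9.85
position: [0.5333, -0.3187, 0.1828]
orientation: [0.0, 0.653, 0.757, 0.0]
contact_force: [1.1, 0.6, -3.6]
opening: 0.0096
grip_force: 35.0
```

```bash
python3 -m pendant '[0,0.0015,0,0,0,0,0.003, 0,0.0015,0,0,0,0,0.003, 0,0,0,0,0,0,0.003]'
python3 -m pendant '[0,0.0015,0,0,0,0,0.003, 0,0.0015,0,0,0,0,0.003, 0,0,0,0,0,0,0.003]'
```

```text
t: 10.22
position: [0.5363, -0.3183, 0.1828]
orientation: [0.0, 0.653, 0.757, 0.0]
contact_force: [0.1, -1.3, -3.3]
opening: 0.0096
grip_force: 35.0
t: 10.6
position: [0.5393, -0.3179, 0.1828]
orientation: [0.0, 0.653, 0.757, 0.0]
contact_force: [0.4, -0.4, -2.8]
opening: 0.0099
grip_force: 35.0
```

```bash
python3 -m pendant '[0,0.001,0,0,0,0,0.003, 0,0.001,0,0,0,0,0.003, 0,0,0,0,0,0,0.003]'
python3 -m pendant '[0,0.001,0,0,0,0,0.003, 0,0,0,0,0,0,0.003]'
python3 -m pendant '[0,0.001,0,0,0,0,0.003, 0,0,0,0,0,0,0.003]'
```

```text
t: 10.98
position: [0.5412, -0.3176, 0.1828]
orientation: [-0.0, 0.653, 0.757, -0.0]
contact_force: [-0.4, -0.3, -2.7]
opening: 0.0097
grip_force: 35.0
t: 11.22
position: [0.5422, -0.3174, 0.1828]
orientation: [0.0, 0.653, 0.757, 0.0]
contact_force: [0.1, 0.1, -3.5]
opening: 0.0098
grip_force: 35.0
t: 11.48
position: [0.543, -0.3173, 0.1828]
orientation: [-0.0, 0.653, 0.757, -0.0]
contact_force: [-1.3, 0.2, -2.4]
opening: 0.01
grip_force: 35.0
```

```bash
for i in 1 ; do python3 -m pendant '[0,0.001,0,0,0,0,0.003, 0,0,0,0,0,0,0.003]'|sed -n 2,4p; python3 -m pendant '[0,0.001,0,0,0,0,0.003, 0,0,0,0,0,0,0.003]'|sed -n 2,4p; done
python3 - <<'E'
from h import *
print(bot.read_state()["torque"])
E
```

```text
position: [0.5441, -0.3171, 0.1828]
orientation: [-0.0, 0.653, 0.757, -0.0]
contact_force: [-1.6, 0.3, -3.2]
position: [0.5451, -0.317, 0.1828]
orientation: [-0.0, 0.653, 0.757, -0.0]
contact_force: [-1.3, -0.4, -3.0]
[-0.06249111  0.39408496 -0.02637408]
```

```bash
for i in 1 ; do python3 -m pendant '[0,0.0007,0,0,0,0,0.003, 0,0,0,0,0,0,0.003]'|sed -n 2,4p; python3 -m pendant '[0,0.0007,0,0,0,0,0.003, 0,0,0,0,0,0,0.003]'|sed -n 2,4p; done
python3 - <<'E'
from h import *
print(bot.read_state()["torque"])
E
```

```text
position: [0.5458, -0.3169, 0.1828]
orientation: [-0.0, 0.653, 0.757, -0.0]
contact_force: [-1.3, -0.1, -2.8]
position: [0.5462, -0.3168, 0.1828]
orientation: [-0.0, 0.653, 0.757, -0.0]
contact_force: [-5.5, -0.4, -1.9]
[-0.21877961  1.04521556 -0.1926221 ]
```

```bash
python3 -m pendant '[0,0,0.0015,0,0,0,0.003, 0,0,0.0015,0,0,0,0.003, 0,0,0,0,0,0,0.003]'|sed -n 2,4p; python3 -m pendant '[0,0,0.0015,0,0,0,0.003, 0,0,0.0015,0,0,0,0.003, 0,0,0,0,0,0,0.003]'|sed -n 2,4p
python3 - <<'E'
from h import *
print(bot.read_state()["torque"])
E
```

```text
position: [0.5462, -0.3169, 0.1797]
orientation: [-0.0, 0.653, 0.757, -0.0]
contact_force: [-5.1, -1.8, -2.3]
position: [0.5462, -0.3169, 0.1768]
orientation: [-0.0, 0.653, 0.757, -0.0]
contact_force: [-5.5, -1.6, -2.6]
[-0.45096999  1.00902499 -0.19633745]
```

```bash
python3 -m pendant '[-0.0002,0,0.0015,0,0,0,0.003, 0,0,0.0015,0,0,0,0.003, 0,0,0,0,0,0,0.003]'|sed -n 2,4p; python3 -m pendant '[0,0,0.0015,0,0,0,0.003, 0,0,0.001,0,0,0,0.003, 0,0,0,0,0,0,0.003]'|sed -n 2,4p
python3 -m pendant '[0,0,0.001,0,0,0,0.003, 0,0,0.001,0,0,0,0.003, 0,0,0,0,0,0,0.003]'|sed -n 2,4p
python3 - <<'E'
from h import *
print(bot.read_state()["torque"])
E
```

```text
position: [0.5462, -0.3171, 0.1737]
orientation: [-0.0, 0.653, 0.757, -0.0]
contact_force: [-4.3, -2.1, -2.9]
position: [0.5462, -0.317, 0.1712]
orientation: [-0.0, 0.653, 0.757, -0.0]
contact_force: [-4.7, -1.2, -3.2]
position: [0.5462, -0.3172, 0.1694]
orientation: [-0.0, 0.653, 0.757, -0.0]
contact_force: [-5.8, -1.0, -1.0]
[-0.46575619  0.95338669 -0.28981745]
```

```bash
python3 -m pendant '[0,0,0.0007,0,0,0,0.003, 0,0,0,0,0,0,0.003]'|sed -n 2,4p; python3 -m pendant '[0,0,0.0007,0,0,0,0.003, 0,0,0,0,0,0,0.003]'|sed -n 2,4p
python3 -m pendant '[0,0,0.0006,0,0,0,0.003, 0,0,0,0,0,0,0.003]'|sed -n 2,4p
```

```text
position: [0.5462, -0.3172, 0.1687]
orientation: [-0.0, 0.653, 0.757, -0.0]
contact_force: [-6.4, -1.4, -0.5]
position: [0.5463, -0.3172, 0.168]
orientation: [-0.0, 0.653, 0.757, -0.0]
contact_force: [-5.3, -2.3, 0.1]
position: [0.5463, -0.3172, 0.1676]
orientation: [0.0, 0.653, 0.757, -0.0]
contact_force: [-5.9, -1.8, 0.6]
```

```bash
python3 -m pendant '[0,0,0.0006,0,0,0,0.003, 0,0,0,0,0,0,0.003]'|sed -n 2,4p; python3 -m pendant '[0,0,0.0006,0,0,0,0.003, 0,0,0,0,0,0,0.003]'|sed -n 2,4p
python3 - <<'E'
from h import *
print(bot.read_state()["torque"])
w=grab("wrist","w4.png");grab("scene","scene4.png")
cv2.imwrite("pics/w4b.png",cv2.resize(cv2.cvtColor(w["pixels"],cv2.COLOR_RGB2BGR),(800,600)))
E
```

```text
position: [0.5463, -0.3172, 0.1674]
orientation: [0.0, 0.653, 0.757, -0.0]
contact_force: [-8.8, -0.4, 7.2]
position: [0.5463, -0.3173, 0.1673]
orientation: [0.0, 0.653, 0.757, -0.0]
contact_force: [-9.4, 1.4, 13.5]
[-0.00917931  1.88751922 -0.44518738]
```

View pics/w4b.png

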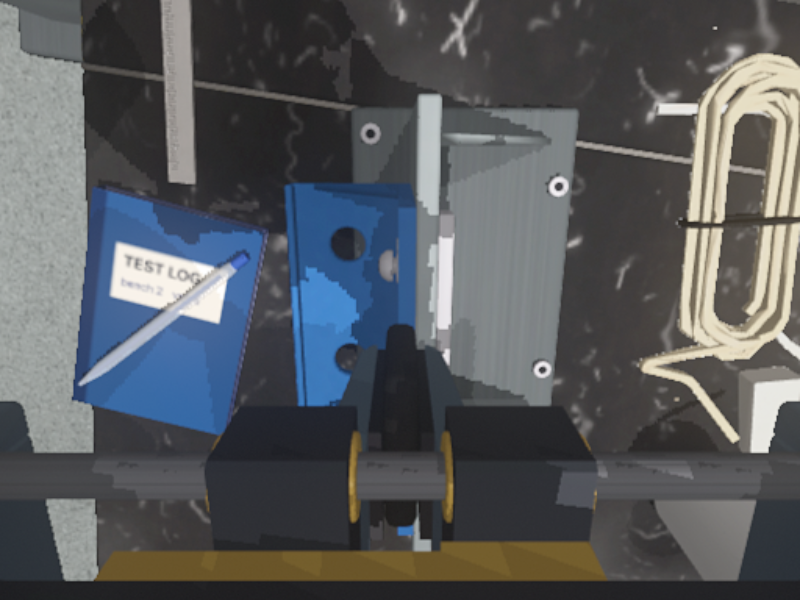

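The plate is flat on the board, and the head of screw 1 shows through at (388,265). The downward force rose sharply at TCP z = 0.1674, where home was expected at 0.168, so the shelf is home. I'll unload, open and back off upwards.

```bash
python3 -m pendant '[0,-0.0003,-0.0008,0,0,0,0.003, 0,0,0,0,0,0,0.012, 0,0,0,0,0,0,0.02, 0,0,0,0,0,0,0.03, 0,0,0,0,0,0,0.04, 0,0,0,0,0,0,0.04, 0,0,0,0,0,0,0.04, 0,0,0,0,0,0,0.04]'
python3 - <<'E'
from h import *
print(bot.read_state()["torque"])
E
```

```text
t: 16.7
position: [0.5462, -0.317, 0.1669]
orientation: [0.0, 0.653, 0.757, 0.0]
contact_force: [-0.0, -0.1, -0.0]
opening: 0.0405
grip_force: 0.0
[-0.05346856 -0.11615595 -0.00820352]
```

```bash
python3 -m pendant '[0,0,-0.01,0,0,0,0.04, 0,0,-0.03,0,0,0,0.04, 0,0,-0.06,0,0,0,0.04, 0,-0.05,0,0,0,0,0.04, 0,-0.05,0,0,0,0,0.04, 0,-0.05,0,0,0,0,0.04, 0,0,0,0,0,-0.18,0.04, 0,0,0,0,0,-0.18,0.04, 0,0,0,0,0,-0.18,0.04, 0,0,0,0,0,-0.18,0.04, 0,0,0,0,0,-0.18,0.04, 0,0,0,0,0,-0.18,0.04, 0,0,0,0,0,-0.18,0.04, 0,0,0,0,0,-0.18,0.04, 0,0,0,0,0,-0.18,0.04, 0,0,0.03,0,-0.12,0,0.04, 0,0,0.03,0,-0.12,0,0.04, 0,0,0,0,-0.12,0,0.04, 0,0,0,0,0,0,0.04, 0,0,0,0,0,0,0.04]'
python3 - <<'E'
from h import *
w=grab("wrist","w5.png");grab("scene","scene5.png");grab("side","side5.png")
S=np.array([.5501,-.3156,.109]);u=proj(w,S);print(u)
x,y=int(u[0]),int(u[1]);y0=max(0,y-110);x0=max(0,min(x-130,252))
c=w["pixels"][y0:y0+195,x0:x0+260];print(x0,y0)
cv2.imwrite("pics/w5b.png",cv2.resize(cv2.cvtColor(c,cv2.COLOR_RGB2BGR),None,fx=3,fy=3,interpolation=cv2.INTER_CUBIC))
E
```

```text
t: 19.2
position: [0.4016, -0.3389, 0.2079]
orientation: [0.177, -0.096, 0.979, 0.017]
contact_force: [-0.4, -0.3, 1.0]
opening: 0.0399
grip_force: 0.0
[249.58448169 279.09449375]
119 169
```

View pics/w5b.png

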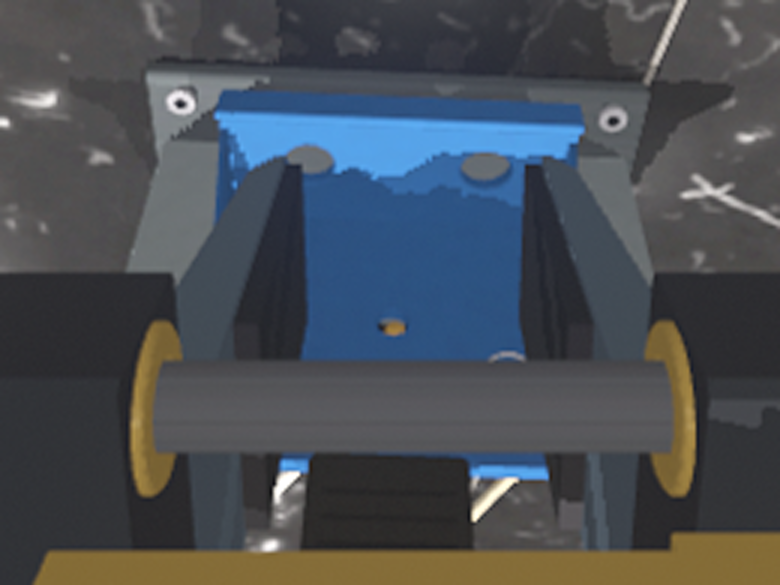

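The crop shows the shelf on the board with the brass button visible in its hole at (392,327) and a screw head at (508,358). I'll check the height and level from the point clouds.

```bash
python3 - <<'E'
from h import *
yb=np.array([-.147,.989,0]);xb=np.array([.989,.147,0]);O=np.array([.5503,-.3167,0])
for n in ("w5.png","side5.png","scene5.png"):
    w=load(n);p=w["pixels"].astype(int);C=cloud(w)
    blue=(p[...,2]>p[...,0]+40)&(p[...,2]>p[...,1]+25)
    L=(C-O)@np.stack([xb,yb,[0,0,1]],1)
    m=blue&(abs(L[...,0])<.09)&(abs(L[...,1])<.09)&(L[...,2]>.03)&(L[...,2]<.2);P=L[m];print(n,len(P))
    if len(P)<30: continue
    print(P.min(0).round(4),P.max(0).round(4))
    F=P[(P[:,2]>.08)&(P[:,2]<.155)]
    if len(F)>50: print("front face x=a y+b z+c",np.linalg.lstsq(np.c_[F[:,1:],np.ones(len(F))],F[:,0],rcond=None)[0].round(4),np.median(F[:,0]))
    for a,b in ((-.07,-.03),(.03,.07)):
        Q=P[(P[:,1]>a)&(P[:,1]<b)&(P[:,0]>-.03)]
        if len(Q): print("top z",a,np.percentile(Q[:,2],[95,99]).round(4),len(Q))
    if n[0]=="w":
        print(L[int(169+327/3),int(119+393/3)], L[int(169+327/3),int(119+350/3)],"button vs plate")
        d=p[270:286,240:262];print(d[...,0]-d[...,2])
E
```

```text
w5.png 7455
[-0.0655 -0.0728  0.0335] [0.0009 0.0658 0.169 ]
front face x=a y+b z+c [ 0.0153  0.0116 -0.0073] -0.005953395353544034
top z -0.07 [0.1641 0.1647] 168
top z 0.03 [0.1645 0.1653] 1126
[-0.00375312  0.00144018  0.11049301] [-0.00668127 -0.01429033  0.11348566] button vs plate
[[-81 -82 -82 -82 -82 -83 -82 -82 -83 -81 -82 -83 -82 -83 -84 -84 -84 -83
  -84 -85 -83 -83]
 [-82 -82 -82 -82 -81 -82 -82 -83 -83 -85 -84 -84 -83 -83 -83 -82 -84 -83
  -84 -83 -84 -82]
 [-81 -81 -82 -81 -83 -82 -83 -83 -85 -88 -88 -86 -83 -82 -84 -81 -84 -83
  -83 -83 -83 -83]
 [-80 -83 -82 -81 -80 -80 -82 -87 -86 -89 -88 -85 -84 -83 -81 -82 -82 -83
  -81 -82 -82 -82]
 [-81 -81 -82 -81 -80 -81 -86 -86 -80 -81 -82 -90 -88 -83 -80 -80 -82 -82
  -82 -83 -83 -83]
 [-80 -82 -81 -81 -80 -76 -56 -41 -36 -36 -32 -43 -61 -78 -81 -78 -82 -81
  -82 -83 -83 -84]
 [-79 -80 -81 -81 -76 -54 -23  -6   5  29  39  32  -2 -35 -71 -78 -83 -83
  -82 -84 -84 -82]
 [-80 -80 -82 -81 -73 -19  -7  12  54  83  83  82  64  32 -52 -82 -82 -81
  -83 -83 -83 -84]
 [-81 -81 -83 -82 -76 -36   3  50  88  88  88  92  92  76 -45 -85 -8
[... 372 characters left out ...]
1 -83
  -82 -82 -82 -82]
 [-81 -81 -83 -80 -81 -81 -82 -80 -81 -80 -82 -81 -81 -81 -80 -81 -82 -82
  -82 -83 -83 -82]
 [-80 -81 -81 -80 -80 -80 -81 -81 -81 -81 -81 -82 -81 -81 -81 -80 -81 -81
  -82 -85 -84 -82]
 [-80 -81 -81 -81 -81 -80 -80 -79 -82 -80 -81 -80 -80 -80 -80 -80 -81 -83
  -82 -82 -82 -81]]
side5.png 1553
[-0.064  -0.072   0.0539] [0.0092 0.067  0.1822]
front face x=a y+b z+c [-0.0148  0.032  -0.0081] -0.00401012472424687
top z -0.07 [0.1652 0.1677] 284
top z 0.03 [0.1635 0.166 ] 342
scene5.png 1813
[-0.0635 -0.0688  0.0516] [0.0029 0.0638 0.1945]
front face x=a y+b z+c [-0.0033  0.122  -0.0203] -0.005356943280848535
top z -0.07 [0.1621 0.163 ] 413
top z 0.03 [0.1519 0.1621] 300
```

```bash
python3 -c "
from station import bot
print(bot.job_done())"
```

```text
the job is handed in; nothing more can be done
None
```

The shelf hangs flat on the board, fully home on both screws with the brass button sprung out; the gripper is clear, contact forces read under 20 N, no bystander was touched, and I handed the job in at about 19 s.

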